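Snap the lid onto a produce box and put it in the fridge tray

TASK

The produce box has just been weighed: set the blue lid on the clear tub and press it straight down until both side clips have snapped under the tub's bead, feeling your way and never forcing it (it takes under 2 kg of push; 2.5 kg would crack it). Then lift the closed box by the lid's handle and set it down gently off the scale, flat inside the green-grey fridge tray. Keep the gripper off the tub itself, do not tip it, and leave the other things where they stand.

Things in the scene. Friction and masses are not known exactly. Their poses are not given: they have to be found in the camera images.
- lid_handle (a point): Centre of the handle bar of the loose blue lid (0.16 kg): bar 14 mm wide (x), 90 mm long (y), 12 mm high, on two posts 79 mm apart, 20 mm of space under it. The lid starts right way up on the worktop, standing on its clips. It fits the tub either way round. When closed this point stands 101 mm above the tub's origin, over its middle.
- lid_seat (a point): Middle of the underside of the lid's plate (106 x 146 x 5 mm, long side y), 31 mm below the handle's centre; this plane lands on the tub's edge. A tapered ring below it, 9 mm deep, enters the tub with 1.5 mm of play each side. A springy cream clip arm 40 mm wide hangs at each short end (+y, -y), 29 mm down; its hook has a sloping lead-in.
- tub: Loose clear tub, open at the top, holding a tomato and a garlic bulb; 0.35 to 0.5 kg in all. Walls 100 mm (x) by 140 mm (y) outside, 3 mm thick. Origin under its middle, at the bottom of its feet. It stands on the scale's pan, which sinks under it on a soft spring, by an amount that nobody has measured, while the lid is pressed on.
- tub_edge (a point): Middle of the tub's mouth, level with its upper edge, 70 mm above the origin. A rolled bead runs round outside, 5 mm proud, 10 to 14 mm below the edge; the clips catch under it at the short ends. A lid set on loosely rests with its lead-ins on the bead, 14 mm too high. One clip often snaps first. Pressed near the middle it takes 10 to 20 N; over 25 N breaks it. Home, it has 2 mm of play.
- scale: Red spring kitchen scale, fixed to the worktop, with a round dial on the robot's side; origin under the middle of its pan. The cream pan, 124 mm (x) by 164 mm (y), has a lip 4 mm high round its floor, about 54 mm above the worktop; it sinks straight down under load, at most 27 mm. The tub stands in it until it is carried off by the lid.
- tray: Green-grey fridge tray, fixed to the worktop, 150 mm (x) by 190 mm (y) outside; origin under its middle, floor 3 mm thick, lip 4 mm thick and 11 mm high all round, so that the inside is 142 by 182 mm. The closed box goes in with its long side along the tray's long side (y).
- clip_a (a joint): Angle of the clip arm at the lid's +y end: about 0 when it hangs straight, either free or snapped home; up to about 0.2 while its hook is spread over the bead; up to 0.6.
- clip_b (a joint): The same for the clip arm at the lid's -y end.
- lemon: Lemon, 75x56x57 mm, a bystander; origin under its middle.
- salt: Salt shaker of glass with a white top, 44x44x90 mm, a bystander; origin under its middle.
- tumbler: Drinking glass, 78x78x93 mm, a bystander; origin under its middle.
- big_tomato: Large tomato, 74x74x78 mm, a bystander; origin under its middle.
- jar: Spice jar with a brown cap, 41x41x105 mm, a bystander; origin under its middle.

How it is judged:
By the outcome, as a careful person would: the job done as asked, in the order asked, and still so for the second after the job is handed in, with the robot touching nothing.
It also fails if it takes over 62 s, if anything falls off the work surface, if the arm or the gripper's body presses on something with over 40 N, if the wrist force passes 120 N, or if a joint passes its speed limit or range.

ROBOT

A 6-joint arm with a two-finger parallel gripper is mounted at the origin on a cart in front of the work surface, level with it; the furniture and walls round the work are solid. World frame = base frame: x ahead of the robot, y to its left, z up, the work surface at z = 0. Lengths are in m, angles in rad, forces in N, time in s.
With the tool pointing down it reaches from about 0.3 to 0.775 m from the base axis. Payload 14.6 kg.
Tool frame: the origin (TCP) lies at the very end of the fingers, on their centre line; the grasp point (between the pads) lies 19 mm behind it; z points along the fingers, y is the line along which they close (so a half turn about z gives the same grasp; the last joint's range is limited). The gripper opens to 94 mm and grips with 3 to 60 N. Pads are 16 mm wide; open, the fingers measure 119 mm over their backs; the gripper's body (75 mm by 177 mm) begins 78 mm behind the grasp point.
Start: joints at [-0.067, 0.3, 1.521, -0, 1.321, -0.067], TCP at [0.55, -0, 0.171] pointing down, gripper open.
Joint ranges: [-3.03, 3.03], [-0.79, 2.21], [0.23, 2.52], [-1.04, 4.18], [0, 3.07], [-2.55, 2.55]. Speed limits (rad/s): [2.22, 2.22, 2.57, 3.14, 3.14, 3.14].

INTERFACE

Orientations are given as [roll, pitch, yaw] about the fixed x, y, z axes, in that order (R = Rz(yaw) Ry(pitch) Rx(roll)).
In Python, from station import ctrl gives the robot as it stands. The module is installed in compiled form; this text tells all that it offers.
- The arm moves only by the tool play_rows, never from a script. Its argument "commands" is a list of rows, each a list of 7 numbers: the shift along the tool's x, y, z in m, then the turn, a rotation vector about the tool's x, y, z in degrees, then the closure, from -1 (fully open) to 1 (shut). A call has 1 to 20 rows; each row shifts and turns the commanded pose from where the row before left it, along the tool's axes as they then stand; what a row does not reach is not made up. A row lasts 1/12 s, in which the tool goes at most 41.7 mm and 7.16 degrees, less where a joint would pass 70% of its speed; a pose out of reach is approached as far as the arm can. A call is refused whole if a number of a shift passes 0.0417 or a number of a turn 7.16, either way. A call with a gripper value outside its range is refused whole. The fingers move at their own pace and stop on an object; "force" is the grip in N (left out, the last holds). Time passes only in rows, so rows that do not move let the fingers close. It gives the time, the measured TCP pose, the force, the opening and the grip force at its end, in the units of the state.
- ctrl.get_obs(): the state, without advancing time (a new reading comes with each control period).
- ctrl.camera(name): name is "scene" or "side" or "wrist"; returns the picture (480x640x3 uint8, blue, green, red); there is no depth.
- ctrl.camera_model(name): a dict with "fx", "fy", "cx", "cy" (pixels), "rvec" (rotation vector, rad) and "tvec" (3), from world to camera coordinates, as OpenCV has them. Camera axes: x right, y down, z forward; pixel columns grow to the right and rows downward; lengths in m; the calibration is good to about 2 mm. A picture is of the moment at which its call begins: read the wrist's pose just before it. camera_model takes no time and is no camera call; for the wrist camera it gives the pose at the moment of the call.
- ctrl.hand_in(): hands the job in; it is judged then, once.
The state is a dict: "time_s": time; "qpos": joint angles; "joint_vel": joint speeds; "tau": joint torques, N m; "ee_pos": TCP position; "eef_rot": TCP orientation; "force": force on the tool from outside, world axes, zero at the start; "moment": the same for the moment, N m; "grip_width": finger opening in m; "grip_force": force on a finger pad.
Only numpy, scipy, OpenCV 4.12 (cv2) and the standard library are available. Lean on these libraries where they do the work, as an engineer would, in place of code of your own. Each camera call takes 0.05 s, during which the arm holds its last target. There are 200 camera calls.

## Working session

There is one attempt and no reset: what is moved stays moved. The work goes in short steps, Python scripts to look and compute and a tool call to move; the robot and the scene stay as the last step left them, time stands still between calls to the robot, and variables do not carry over. Pictures are saved under pics/ and viewed, at most 10 in all, crops included, and the job is handed in when it is done.

Besides the shell and the picture viewer there is one more tool, called after "Call:" in YAML: its name, and indented under it one key for each argument. play_rows: Moves the arm, as the interface text tells. Its arguments: {"type":"object","properties":{"commands":{"type":"array","items":{"type":"array","items":{"type":"number"}}},"force":{"type":"number"}},"required":["commands"]}

```bash
mkdir -p pics
python3 - <<'E'
from station import ctrl
import cv2,numpy as np
o=ctrl.get_obs();print({k:np.round(v,3) for k,v in o.items()})
a=ctrl.camera("scene");b=ctrl.camera("side")
cv2.imwrite("pics/scene0.png",a);cv2.imwrite("pics/side0.png",b)
for n in("scene","side","wrist"):
  m=ctrl.camera_model(n);print(n,{k:np.round(v,3) for k,v in m.items()})
E
```

```text
{'time_s': np.float64(0.0), 'qpos': array([-0.067,  0.3  ,  1.522,  0.   ,  1.321, -0.067]), 'joint_vel': array([-0.001, -0.   ,  0.002, -0.001, -0.   ,  0.   ]), 'tau': array([-2.0000e-03, -5.3181e+01, -3.5274e+01,  7.1000e-02,  2.4000e-02,
       -0.0000e+00]), 'ee_pos': array([0.55 , 0.   , 0.171]), 'eef_rot': array([-3.14 , -0.   ,  1.571]), 'force': array([ 0.343, -0.461, -0.228]), 'moment': array([-0.053, -0.005, -0.058]), 'grip_force': np.float64(0.0), 'grip_width': np.float64(0.094)}
scene {'fx': np.float64(443.684), 'fy': np.float64(443.684), 'cx': np.float64(320.723), 'cy': np.float64(246.913), 'rvec': array([ 2.038, -0.597,  0.338]), 'tvec': array([-0.473,  0.236,  0.928])}
side {'fx': np.float64(492.274), 'fy': np.float64(492.274), 'cx': np.float64(322.537), 'cy': np.float64(233.875), 'rvec': array([ 0.49 , -2.678,  1.28 ]), 'tvec': array([0.528, 0.204, 1.001])}
wrist {'fx': np.float64(382.47), 'fy': np.float64(382.47), 'cx': np.float64(314.872), 'cy': np.float64(242.042), 'rvec': array([-2.854e+00, -1.000e-03,  1.000e-03]), 'tvec': array([-0.549, -0.031,  0.392])}
```

View pics/scene0.png

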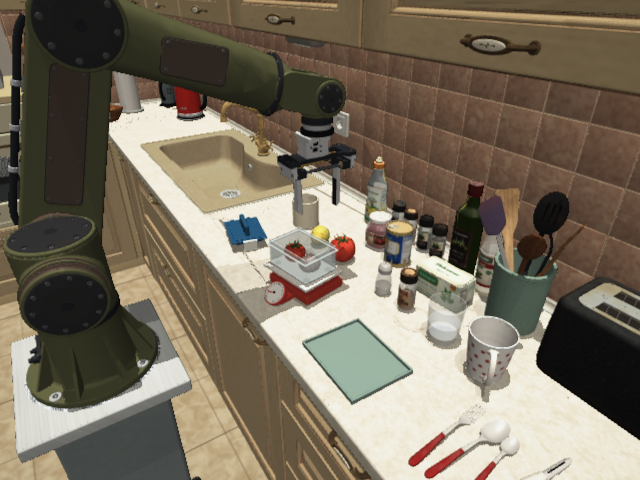

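View pics/side0.png

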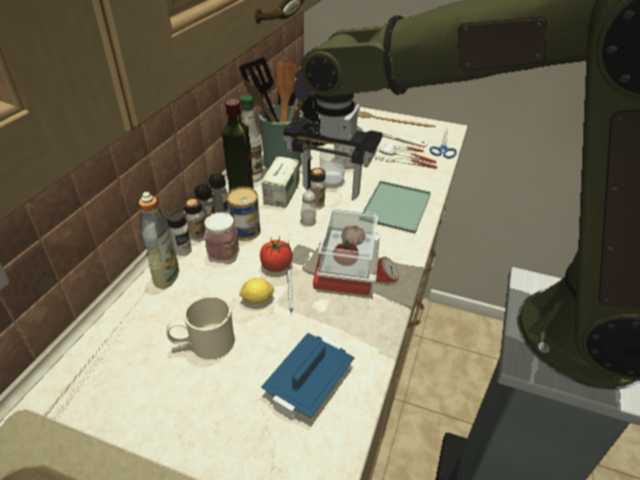

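The scene picture shows the lid at about (245,231), the tub on the scale at (303,255) and the tray at (356,358). The side picture shows the handle bar running from (323,341) to (295,382), the tub mouth at about (352,243) and the tray at (397,205).

```bash
cat > h.py <<'E'
from station import ctrl
import cv2,numpy as np
def ray(m,uv,z):
    R=cv2.Rodrigues(np.array(m["rvec"]))[0];t=np.array(m["tvec"]).ravel()
    d=R.T@np.array([(uv[0]-m["cx"])/m["fx"],(uv[1]-m["cy"])/m["fy"],1]);c=-R.T@t
    return np.round(c+d*(z-c[2])/d[2],4)
def proj(m,P):
    K=np.array([[m["fx"],0,m["cx"]],[0,m["fy"],m["cy"]],[0,0,1]])
    return cv2.projectPoints(np.array(P,float).reshape(-1,3),np.array(m["rvec"]),np.array(m["tvec"]),K,None)[0].reshape(-1,2)
E
python3 - <<'E'
from h import *
s=ctrl.camera_model("side");c=ctrl.camera_model("scene")
for n,uv,z in [("h1",(323,341),.066),("h2",(295,382),.066),("hs",(309,361),.066),("mug",(210,340),.04),("lemon",(257,291),.03),("tom",(276,256),.04),("salt",(308,205),.05),
 ("t1",(336,209),.12),("t2",(379,214),.12),("t3",(372,278),.12),("t4",(319,273),.12),("tr1",(382,182),.01),("tr2",(430,188),.01),("tr3",(411,231),.01),("tr4",(362,220),.01)]:
  print(n,ray(s,uv,z))
print()
for n,uv,z in [("h",(243,225),.066),("tr1",(358,321),.01),("tr2",(410,370),.01),("tr3",(356,398),.01),("tr4",(303,352),.01),("t1",(302,229),.12),("t2",(341,253),.12),("t3",(270,245),.12),("t4",(308,270),.12)]:print(n,ray(c,uv,z))
E
```

```text
h1 [0.4687 0.2564 0.066 ]
h2 [0.4828 0.3538 0.066 ]
hs [0.4764 0.3061 0.066 ]
mug [0.6732 0.3107 0.04  ]
lemon [0.6526 0.1558 0.03  ]
tom [0.6562 0.0506 0.04  ]
salt [ 0.6561 -0.1453  0.05  ]
t1 [ 0.5561 -0.064   0.12  ]
t2 [ 0.4603 -0.0819  0.12  ]
t3 [0.4192 0.1218 0.12  ]
t4 [0.5186 0.1459 0.12  ]
tr1 [ 0.5214 -0.3798  0.01  ]
tr2 [ 0.3874 -0.4006  0.01  ]
tr3 [ 0.3959 -0.1892  0.01  ]
tr4 [ 0.5235 -0.1872  0.01  ]

h [0.4631 0.2699 0.066 ]
tr1 [ 0.5302 -0.2076  0.01  ]
tr2 [ 0.5277 -0.3844  0.01  ]
tr3 [ 0.3951 -0.3823  0.01  ]
tr4 [ 0.3732 -0.2252  0.01  ]
t1 [0.5465 0.0677 0.12  ]
t2 [ 0.5635 -0.0874  0.12  ]
t3 [0.4376 0.0387 0.12  ]
t4 [ 0.4588 -0.1075  0.12  ]
```

Call:
play_rows:
  commands:
    - [0,0,-0.02,0,0,0,-1]
    - [0.03,-0.01,-0.01,0,0,0,-1]
    - [0.034,-0.01,-0.01,0,0,0,-1]
    - [0.034,-0.01,0,0,0,0,-1]
    - [0.034,-0.01,0,0,0,0,-1]
    - [0.034,-0.01,0,0,0,0,-1]
    - [0.034,-0.01,0,0,0,0,-1]
    - [0.034,-0.01,0,0,0,0,-1]
    - [0.034,-0.01,0,0,0,0,-1]
    - [0,0,0,0,0,0,-1]
    - [0,0,0,0,0,0,-1]

```text
time_s: 1.02
ee_pos: [0.4693, 0.2691, 0.2108]
eef_rot: [-3.141, 0.0, 1.574]
force: [-0.5, -0.4, -0.7]
grip_width: 0.0935
grip_force: 0.0
```

Run:
```python
from h import *
o=ctrl.get_obs();print(o["ee_pos"],o["eef_rot"],o["force"])
m=ctrl.camera_model("wrist");a=ctrl.camera("wrist");cv2.imwrite("pics/w1.png",a)
R=cv2.Rodrigues(m["rvec"])[0];print(-R.T@np.ravel(m["tvec"]))
import pickle;pickle.dump(m,open("w1.pkl","wb"))
cv2.imwrite("pics/side1.png",ctrl.camera("side"));cv2.imwrite("pics/scene1.png",ctrl.camera("scene"))
```

```text
[0.46929216 0.26914011 0.21082091] [-3.14090356e+00  3.91372467e-04  1.57361574e+00] [-0.50741574 -0.44700031 -0.74773736]
[0.4681972  0.35125974 0.42475512]
```

View pics/w1.png

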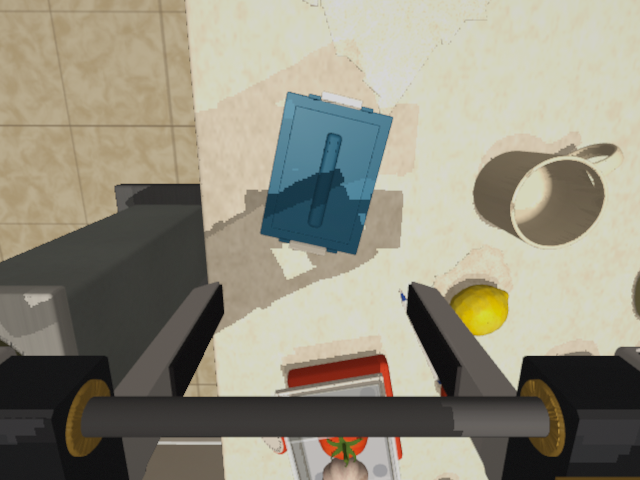

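The wrist picture shows the lid with corners (289,92), (392,116), (357,254), (261,233) and the handle bar from (334,134) to (316,226). It is clear of other objects.

Run:
```python
from h import *
import pickle;m=pickle.load(open("w1.pkl","rb"))
C=np.array([ray(m,p,.034) for p in [(289,92),(392,116),(357,254),(261,233)]]);print(C,C.mean(0))
print([np.linalg.norm(C[i]-C[(i+1)%4]) for i in range(4)])
for a,b in((0,3),(1,2)):
  d=C[a]-C[b];print(np.degrees(np.arctan2(d[1],d[0])))
d=C[1]-C[0];print(np.degrees(np.arctan2(d[1],d[0])))
h=np.array([ray(m,p,.066) for p in [(334,134),(316,226)]]);d=h[0]-h[1];print(h,h.mean(0),np.linalg.norm(d),np.degrees(np.arctan2(d[1],d[0])))
```

```text
[[0.4432 0.3848 0.034 ]
 [0.5428 0.3634 0.034 ]
 [0.5138 0.2222 0.034 ]
 [0.4114 0.2452 0.034 ]] [0.4778 0.3039 0.034 ]
[np.float64(0.10187305826370381), np.float64(0.14414728578783573), np.float64(0.10495122676748475), np.float64(0.1431761153265446)]
77.16735388402795
78.39384708749125
-12.12618215517901
[[0.4853 0.3467 0.066 ]
 [0.4694 0.2611 0.066 ]] [0.47735 0.3039  0.066  ] 0.08706417173556527 79.47736704755647
```

View pics/side1.png

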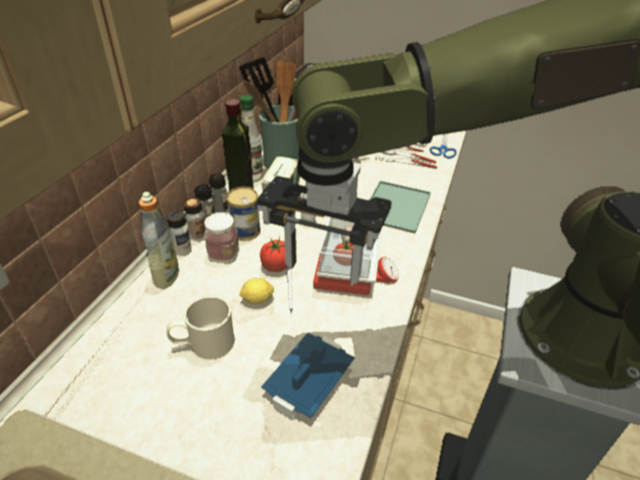

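The side picture shows the area clear and the lid still at (309,375). Next I look at the tub and tray from above.

Call:
play_rows:
  commands:
    - [-0.02,0,-0.02,0,0,0,-1]
    - [-0.032,0.003,-0.02,0,0,0,-1]
    - [-0.036,0.003,-0.01,0,0,0,-1]
    - [-0.036,0.003,0,0,0,0,-1]
    - [-0.036,0.003,0,0,0,0,-1]
    - [-0.036,0.003,0,0,0,0,-1]
    - [-0.036,0.003,0,0,0,0,-1]
    - [-0.036,0.003,0,0,0,0,-1]
    - [-0.036,0.003,0,0,0,0,-1]
    - [-0.036,0.003,0,0,0,0,-1]
    - [0,0,0,0,0,0,-1]
    - [0,0,0,0,0,0,-1]

```text
time_s: 2.17
ee_pos: [0.4966, -0.0744, 0.2611]
eef_rot: [-3.141, -0.0, 1.566]
force: [0.4, -0.5, -0.0]
grip_width: 0.0942
grip_force: 0.0
```

Run:
```python
from h import *
m=ctrl.camera_model("wrist");a=ctrl.camera("wrist");cv2.imwrite("pics/w2.png",a)
print(ctrl.get_obs()["ee_pos"])
import pickle;pickle.dump(m,open("w2.pkl","wb"))
```

```text
[ 0.49667873 -0.0730113   0.26115933]
```

Call:
play_rows:
  commands:
    - [-0.03,-0.005,0,0,0,0,-1]
    - [-0.036,-0.005,0,0,0,0,-1]
    - [-0.036,-0.005,0,0,0,0,-1]
    - [-0.036,-0.005,0,0,0,0,-1]
    - [-0.036,-0.005,0,0,0,0,-1]
    - [-0.036,-0.005,0,0,0,0,-1]
    - [-0.036,0,0,0,0,0,-1]
    - [-0.036,0,0,0,0,0,-1]
    - [0,0,0,0,0,0,-1]
    - [0,0,0,0,0,0,-1]

```text
time_s: 3.05
ee_pos: [0.4669, -0.3543, 0.2606]
eef_rot: [-3.141, -0.001, 1.57]
force: [0.4, 0.5, 1.1]
grip_width: 0.094
grip_force: 0.0
```

Run:
```python
from h import *
m=ctrl.camera_model("wrist");a=ctrl.camera("wrist");cv2.imwrite("pics/w3.png",a)
print(ctrl.get_obs()["ee_pos"])
import pickle;pickle.dump(m,open("w3.pkl","wb"))
```

```text
[ 0.46721761 -0.35332844  0.26099441]
```

View pics/w2.png

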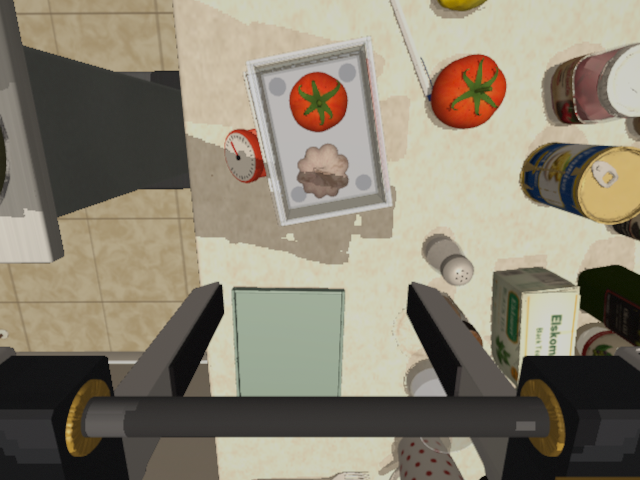

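View pics/w3.png

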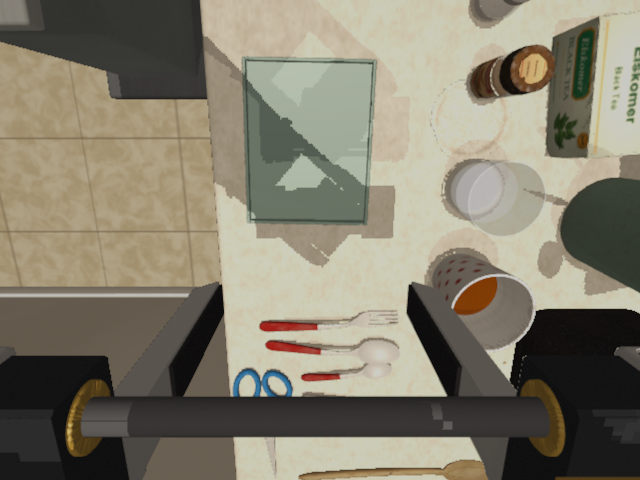

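w2 shows the tub mouth with outline corners near (247,66), (371,38), (392,205), (283,224). w3 shows the tray with corners (245,58), (376,60), (366,223), (247,221).

```bash
cat > fit.py <<'E'
from h import *
import pickle
from scipy.optimize import least_squares
def rect(p,w,l):
    x,y,a,z=p;c,s=np.cos(a),np.sin(a)
    return [[x+c*u-s*v,y+s*u+c*v,z] for u,v in((-w/2,l/2),(w/2,l/2),(w/2,-l/2),(-w/2,-l/2))]
def fit(m,px,w,l,x0,fixz=None):
    f=(lambda q:(proj(m,rect([*q,fixz],w,l))-px).ravel()) if fixz is not None else (lambda q:(proj(m,rect(q,w,l))-px).ravel())
    r=least_squares(f,x0);return r.x,r.fun
if __name__=="__main__":
    m3=pickle.load(open("w3.pkl","rb"));px=np.array([(245,58),(376,60),(366,223),(247,221)],float)
    q,e=fit(m3,px,.15,.19,[.46,-.3,0],.011);print("tray",q,np.degrees(q[2]),e.round(1))
    m=pickle.load(open("w2.pkl","rb"));px=np.array([(247,66),(371,38),(392,205),(283,224)],float)
    for w,l in((.1,.14),(.11,.15)):
        q,e=fit(m,px,w,l,[.5,0,.1,.12]);print(w,q,np.degrees(q[2]),e.round(1))
    a=cv2.imread("pics/w2.png")[20:240,230:410];cv2.imwrite("pics/w2c.png",cv2.resize(a,None,fx=2.7,fy=2.7,interpolation=cv2.INTER_CUBIC))
E
python3 fit.py
```

```text
tray [ 0.45845343 -0.29113549 -0.02439126] -1.3975164054796694 [-2.7 -2.4  1.9 -0.9  1.1  2.7 -0.2  1.9]
0.1 [ 5.03623019e-01 -1.16145873e-04  1.85427137e-01  1.30985133e-01] 10.624192361341613 [ 1.6 -2.3 -2.3  0.3 -0.5  0.6  1.3  1.6]
0.11 [ 0.50418945 -0.00063769  0.18524125  0.10319474] 10.613542007796703 [ 0.7 -1.5 -1.2  0.8  0.3 -0.3  0.2  1.1]
```

View pics/w2c.png

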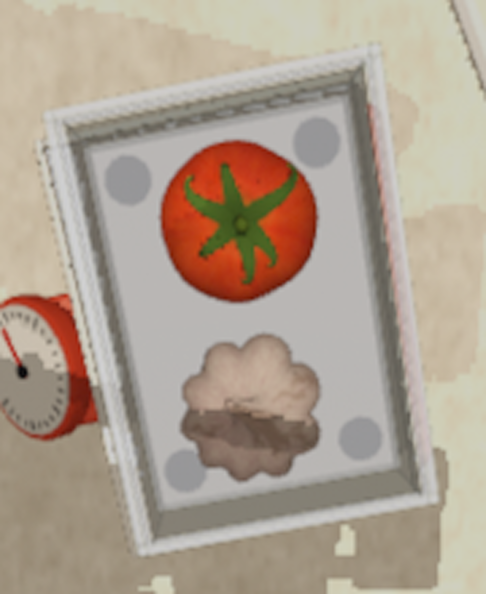

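The crop shows the tub's rim and bead outline, with corners near (48,116), (376,48), (437,497), (143,553). The bead-size fit gives the tub at (0.504, 0.000) with yaw 10.6°. Now back to the lid.

Call:
play_rows:
  commands:
    - [0.03,0,0,0,0,0,-1]
    - [0.039,0.001,0,0,0,0,-1]
    - [0.039,0.001,0,0,0,0,-1]
    - [0.039,0.001,0,0,0,0,-1]
    - [0.039,0.001,0,0,0,0,-1]
    - [0.039,0.001,0,0,0,0,-1]
    - [0.039,0.001,0,0,0,0,-1]
    - [0.039,0.001,0,0,0,0,-1]
    - [0.039,0.001,0,0,0,0,-1]
    - [0.039,0.001,0,0,0,0,-1]
    - [0.039,0.001,0,0,0,0,-1]
    - [0.039,0.001,0,0,0,0,-1]
    - [0.039,0,0,0,0,0,-1]
    - [0.039,0,0,0,0,0,-1]
    - [0.039,0,0,0,0,0,-1]
    - [0.039,0,0.01,0,0,0,-1]
    - [0.036,0,0.01,0,0,0,-1]
    - [0.006,0,0.02,0,0,5,-1]
    - [0,0,0.02,0,0,6.5,-1]
    - [0,0,0,0,0,0,-1]

```text
time_s: 4.77
ee_pos: [0.4751, 0.3041, 0.1978]
eef_rot: [-3.137, 0.003, 1.368]
force: [-0.3, -0.3, -0.8]
grip_width: 0.0938
grip_force: 0.0
```

```bash
cat > st.py <<'E'
from h import *
import sys
o=ctrl.get_obs();p=np.array(o["ee_pos"]);yaw=o["eef_rot"][2]
print("t",round(float(o["time_s"]),2),"pos",p.round(4),"rot",np.degrees(o["eef_rot"]).round(2),"F",np.round(o["force"],1),"M",np.round(o["moment"],2),"w",round(float(o["grip_width"]),4),"gf",round(float(o["grip_force"]),1))
if len(sys.argv)>1:
    from scipy.spatial.transform import Rotation as T
    g=np.array([float(v) for v in sys.argv[1:4]]);R=T.from_euler("xyz",o["eef_rot"]).as_matrix()
    print("tool shift",(R.T@(g-p)).round(4),"turn z",round(-(float(sys.argv[4])-np.degrees(yaw)),2))
E
python3 st.py 0.4776 0.304 0.038 78.5
```

```text
t 4.77 pos [0.4751 0.3041 0.1978] rot [-179.76    0.19   78.38] F [-0.3 -0.3 -0.8] M [-0.02  0.02  0.01] w 0.0938 gf 0.0
tool shift [0.0009 0.0031 0.1598] turn z -0.12
```

Call:
play_rows:
  commands:
    - [0.001,0.0025,0.02,0,0,0,-1]
    - [0,0,0.03,0,0,0,-1]
    - [0,0,0.03,0,0,0,-1]
    - [0,0,0.03,0,0,0,-1]
    - [0,0,0.02,0,0,0,-1]
    - [0,0,0.014,0,0,0,-1]
    - [0,0,0.008,0,0,0,-1]
    - [0,0,0.004,0,0,0,-1]
    - [0,0,0,0,0,0,-1]
    - [0,0,0,0,0,0,-1]

```text
time_s: 5.6
ee_pos: [0.481, 0.3039, 0.0466]
eef_rot: [3.14, -0.001, 1.371]
force: [0.6, -0.3, 0.2]
grip_width: 0.0939
grip_force: 0.0
```

```bash
python3 st.py 0.4776 0.304 0.038 78.5
```

```text
t 5.6 pos [0.481  0.3039 0.0466] rot [ 1.7993e+02 -6.0000e-02  7.8570e+01] F [ 0.6 -0.3  0.2] M [0.01 0.08 0.03] w 0.0939 gf 0.0
tool shift [-0.0006 -0.0034  0.0086] turn z 0.07
```

Call:
play_rows:
  commands:
    - [0,-0.0035,0.005,0,0,0,-1]
    - [0,0,0.002,0,0,0,-1]
    - [0,0,0,0,0,0,-1]
    - [0,0,0,0,0,0,-1]

```text
time_s: 5.93
ee_pos: [0.4772, 0.3042, 0.0384]
eef_rot: [3.142, -0.0, 1.37]
force: [-0.2, -0.2, 0.5]
grip_width: 0.0945
grip_force: 0.0
```

Call:
play_rows:
  commands:
    - [0,0,0,0,0,0,0]
    - [0,0,0,0,0,0,0.5]
    - [0,0,0,0,0,0,1]
    - [0,0,0,0,0,0,1]
    - [0,0,0,0,0,0,1]
    - [0,0,0,0,0,0,1]
    - [0,0,0,0,0,0,1]
    - [0,0,0,0,0,0,1]
  force: 50

```text
time_s: 6.6
ee_pos: [0.4772, 0.3042, 0.0383]
eef_rot: [3.142, -0.0, 1.37]
force: [0.4, 0.2, 0.1]
grip_width: 0.044
grip_force: 0.0
```

```bash
python3 st.py 0.4776 0.304 0.2 100.6
```

```text
t 6.6 pos [0.4772 0.3042 0.0383] rot [180.   -0.   78.5] F [0.4 0.2 0.1] M [-0.01  0.05 -0.06] w 0.044 gf 0.0
tool shift [-1.000e-04  4.000e-04 -1.617e-01] turn z -22.1
```

Call:
play_rows:
  commands:
    - [0,0,0,0,0,0,1]
    - [0,0,0,0,0,0,1]
    - [0,0,0,0,0,0,1]
    - [0,0,0,0,0,0,1]
    - [0,0,0,0,0,0,1]
    - [0,0,0,0,0,0,1]
    - [0,0,0,0,0,0,1]
    - [0,0,0,0,0,0,1]

```text
time_s: 7.27
ee_pos: [0.4772, 0.3042, 0.0382]
eef_rot: [-3.142, 0.0, 1.37]
force: [0.1, 0.7, -0.4]
grip_width: 0.0008
grip_force: 0.0
```

Call:
play_rows:
  commands:
    - [0,0,-0.01,0,0,0,1]
    - [0,0,-0.02,0,0,0,1]
    - [0,0,-0.03,0,0,0,1]
    - [0,0,-0.03,0,0,0,1]
    - [0,0,-0.03,0,0,0,1]
    - [0,0,-0.03,0,0,0,1]
    - [0,0,-0.02,0,0,-5.6,1]
    - [0,0,-0.01,0,0,-5.5,1]
    - [0,0,0,0,0,-5.5,1]
    - [0,0,0,0,0,-5.5,1]
    - [0,0,0,0,0,0,1]

```text
time_s: 8.18
ee_pos: [0.4772, 0.3042, 0.2192]
eef_rot: [3.141, -0.0, 1.76]
force: [-0.1, 0.0, 0.2]
grip_width: 0.0005
grip_force: 0.0
```

```bash
python3 st.py 0.504 0 0.22 100.6
```

```text
t 8.18 pos [0.4772 0.3042 0.2192] rot [ 1.7995e+02 -2.0000e-02  1.0086e+02] F [-0.1  0.   0.2] M [-0.02 -0.06 -0.03] w 0.0005 gf 0.0
tool shift [-0.3038 -0.031  -0.0009] turn z 0.26
```

The fingers closed on nothing, so I take a look.

Run:
```python
from h import *
import pickle
m=ctrl.camera_model("wrist");a=ctrl.camera("wrist");cv2.imwrite("pics/w4.png",a);pickle.dump(m,open("w4.pkl","wb"))
b=ctrl.camera("side");cv2.imwrite("pics/side4.png",b)
c=np.hstack([a[0:440,120:560],cv2.resize(b[250:450,200:400],None,fx=1.8,fy=1.8)[:360].copy() if 0 else np.vstack([cv2.resize(b[270:440,210:380],(340,340)),np.zeros((100,340,3),np.uint8)])])
cv2.imwrite("pics/c4.png",c);print(c.shape)
```

```text
(440, 780, 3)
```

View pics/c4.png

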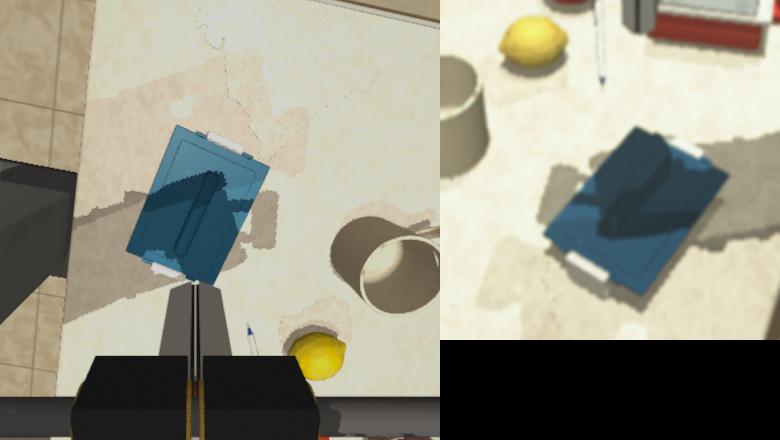

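The lid is unmoved, with its handle running from about (335,175) to (302,252) in wrist pixels. The closed fingertips are at about (316,283). I check these against the model.

Run:
```python
from h import *
import pickle
m=pickle.load(open("w4.pkl","rb"))
print("tip proj",proj(m,[[.4772,.3042,.2192]]),"model handle proj",proj(m,[[.4776,.304,.06]]))
for z in(.034,.06,.066):print(z,ray(m,(335,175),z),ray(m,(302,252),z),ray(m,(318,213),z))
C=[(120+177,125),(120+270,165),(120+211,284),(120+126,250)]
from fit import fit
print(fit(m,np.array(C,float),.106,.146,[.477,.3,-.2],.034))
print(fit(m,np.array(C,float),.106,.146,[.477,.3,-.2,.034]))
s=ctrl.camera_model("side")
print(ray(s,(210+195*.5,270+185*.5),.066))
m1=pickle.load(open("w1.pkl","rb"))
print(fit(m1,np.array([(289,92),(392,116),(357,254),(261,233)],float),.106,.146,[.477,.3,-.2,.034]))
```

```text
tip proj [[316.72549153 272.38326691]] model handle proj [[316.12946948 215.21213398]]
0.034 [0.4899 0.3438 0.034 ] [0.4714 0.255  0.034 ] [0.4803 0.3011 0.034 ]
0.06 [0.488  0.3465 0.06  ] [0.4707 0.2634 0.06  ] [0.479  0.3066 0.06  ]
0.066 [0.4875 0.3471 0.066 ] [0.4705 0.2654 0.066 ] [0.4787 0.3078 0.066 ]
(array([ 0.47686698,  0.30444553, -0.22054846]), array([-1.03558707, -2.54835353,  1.07592628,  0.61269353,  1.62264254,
        2.23393582, -1.58257429,  0.46737799]))
(array([ 0.47721804,  0.30297194, -0.22066151,  0.0248496 ]), array([-0.52722258, -0.85022897, -0.6116483 ,  1.28300694,  1.28956229,
        0.31881426, -0.02486543, -0.74236629]))
[0.4777 0.3099 0.066 ]
(array([ 0.47800518,  0.30296747, -0.21438067,  0.02603952]), array([-0.95580576, -0.14551196,  0.94233417,  0.62336715, -0.39772097,
       -0.66501359,  0.42435802,  0.13673091]))
```

Run:
```python
from h import *
import pickle
m=pickle.load(open("w4.pkl","rb"));m1=pickle.load(open("w1.pkl","rb"))
for dz in(0,.006,.012,.018,.024):
  print(dz,proj(m,[[.4772,.3042,.2192+dz]]),proj(m1,[[.4693-.047,.2691,.2108+dz],[.4693+.047,.2691,.2108+dz]]).ravel())
s=ctrl.camera_model("side");c=ctrl.camera_model("scene")
print("side1 tips",proj(s,[[.4693-.047,.2691,.2108],[.4693+.047,.2691,.2108]]).round(),"scene0 tips",proj(c,[[.503,0,.171],[.597,0,.171]]).round(), "side0", proj(s,[[.503,0,.171],[.597,0,.171]]).round())
a=cv2.imread("pics/side1.png")[200:290,270:400];d=cv2.imread("pics/side0.png")[130:220,270:400]
a=cv2.resize(a,None,fx=4,fy=3.2);cv2.imwrite("pics/c5.png",cv2.resize(np.hstack([cv2.imread("pics/side1.png")[190:300,270:400],cv2.imread("pics/side4.png")[190:300,270:400]]),None,fx=3,fy=3))
print("side4 tip",proj(s,[[.4772,.3042,.2192]]))
```

```text
0 [[316.72549153 272.38326691]] [237.69515202 271.86581735 395.04646297 272.43897302]
0.006 [[316.786877   276.08745826]] [235.69660202 275.56396767 397.11203275 276.15099965]
0.012 [[316.85151748 279.98806704]] [233.59206265 279.45824253 399.28711804 280.05983613]
0.018 [[316.91967891 284.1011415 ]] [231.37287281 283.56466853 401.58066571 284.18156085]
0.024 [[316.99165704 288.44452712]] [229.02940131 287.90106738 404.00262446 288.53405258]
side1 tips [[350. 297.]
 [295. 282.]] scene0 tips [[300. 226.]
 [332. 217.]] side0 [[351. 212.]
 [309. 202.]]
side4 tip [[309.21482003 299.23192376]]
```

View pics/c5.png

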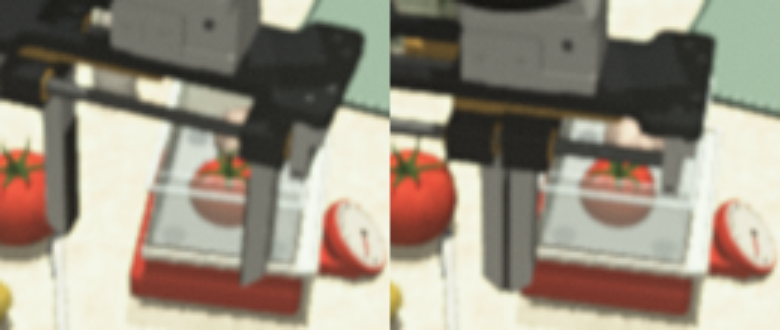

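In the side view the real fingertip sits at about (310,287), while the stated TCP projects to (309,299). In the wrist view it is at v≈283 against 272. Both put the fingertips roughly 18–20 mm higher than the stated TCP, so they passed over the bar. I go back lower, feeling for the plate.

Call:
play_rows:
  commands:
    - [0,0,0.01,0,0,5.8,0]
    - [0,0,0.03,0,0,5.8,0]
    - [0,0,0.03,0,0,5.8,0]
    - [0,0,0.03,0,0,5.8,0]
    - [0,0,0.025,0,0,0,0]
    - [0,0,0,0,0,0,0]
    - [0,0,0,0,0,0,0]
    - [0,0,0,0,0,0,0]
    - [0,0,0.03,0,0,0,0]
    - [0,0,0.02,0,0,0,0]
    - [0,0,0.01,0,0,0,0]
    - [0,0,0.004,0,0,0,0]
    - [0,0,0,0,0,0,0]
    - [0,0,0,0,0,0,0]

```text
time_s: 9.45
ee_pos: [0.478, 0.3046, 0.0308]
eef_rot: [3.14, -0.001, 1.351]
force: [-1.2, -0.5, 0.4]
grip_width: 0.047
grip_force: 0.0
```

```bash
python3 st.py 0.4777 0.304 0.02 77.5
```

```text
t 9.45 pos [0.478  0.3046 0.0308] rot [ 1.7991e+02 -8.0000e-02  7.7400e+01] F [-1.2 -0.5  0.4] M [ 0.03  0.03 -0.01] w 0.047 gf 0.0
tool shift [-0.0007 -0.0002  0.0108] turn z -0.1
```

Call:
play_rows:
  commands:
    - [0,0,0.004,0,0,0,0]
    - [0,0,0.003,0,0,0,0]
    - [0,0,0,0,0,0,0]
    - [0,0,0,0,0,0,0]

```text
time_s: 9.78
ee_pos: [0.4772, 0.3042, 0.0223]
eef_rot: [3.142, 0.0, 1.351]
force: [-0.1, -0.4, -0.1]
grip_width: 0.0468
grip_force: 0.0
```

Call:
play_rows:
  commands:
    - [0,0,0.002,0,0,0,0]
    - [0,0,0,0,0,0,0]

```text
time_s: 9.95
ee_pos: [0.4771, 0.3041, 0.02]
eef_rot: [-3.141, 0.0, 1.351]
force: [0.2, 0.0, 0.4]
grip_width: 0.0467
grip_force: 0.0
```

Call:
play_rows:
  commands:
    - [0,0,0.002,0,0,0,0]
    - [0,0,0,0,0,0,0]

```text
time_s: 10.12
ee_pos: [0.4771, 0.3041, 0.0179]
eef_rot: [-3.141, 0.0, 1.351]
force: [-0.6, -0.1, 0.3]
grip_width: 0.0472
grip_force: 0.0
```

Call:
play_rows:
  commands:
    - [0,0,0,0,0,0,1]
    - [0,0,0,0,0,0,1]
    - [0,0,0,0,0,0,1]
    - [0,0,0,0,0,0,1]
    - [0,0,0,0,0,0,1]
    - [0,0,0,0,0,0,1]
    - [0,0,0,0,0,0,1]
    - [0,0,0,0,0,0,1]
    - [0,0,0,0,0,0,1]
  force: 55

```text
time_s: 10.87
ee_pos: [0.4772, 0.3042, 0.0183]
eef_rot: [3.142, -0.0, 1.351]
force: [1.2, 0.2, 0.7]
grip_width: 0.0137
grip_force: 55.0
```

Call:
play_rows:
  commands:
    - [0,0,-0.01,0,0,0,1]
    - [0,0,-0.02,0,0,0,1]
    - [0,0,-0.03,0,0,0,1]
    - [0,0,-0.03,0,0,0,1]
    - [0,0,-0.03,0,0,0,1]
    - [0,0,-0.03,0,0,0,1]
    - [0,0,-0.02,0,0,-6,1]
    - [0,0,-0.01,0,0,-6,1]
    - [0,0,0,0,0,-6,1]
    - [0,0,0,0,0,-5.2,1]
    - [0,0,0,0,0,0,1]
    - [0,0,0,0,0,0,1]

```text
time_s: 11.87
ee_pos: [0.4771, 0.3041, 0.1986]
eef_rot: [-3.142, 0.0, 1.753]
force: [0.2, -0.3, -1.5]
grip_width: 0.0133
grip_force: 55.0
```

```bash
python3 st.py 0.504 0 0.20 100.6
```

```text
t 11.87 pos [0.4771 0.3041 0.1986] rot [-180.      0.    100.43] F [ 0.2 -0.3 -1.5] M [ 0.01 -0.    0.01] w 0.0133 gf 55.0
tool shift [-0.304  -0.0286 -0.0014] turn z -0.17
```

Call:
play_rows:
  commands:
    - [-0.018,-0.002,0,0,0,0,1]
    - [-0.032,-0.003,0,0,0,0,1]
    - [-0.034,-0.003,0,0,0,0,1]
    - [-0.034,-0.003,0,0,0,0,1]
    - [-0.034,-0.003,0,0,0,0,1]
    - [-0.034,-0.003,0,0,0,0,1]
    - [-0.034,-0.003,0,0,0,0,1]
    - [-0.034,-0.003,0,0,0,0,1]
    - [-0.032,-0.003,0,0,0,0,1]
    - [-0.018,-0.0026,0,0,0,0,1]
    - [0,0,0,0,0,0,1]
    - [0,0,0,0,0,0,1]
    - [0,0,0,0,0,0,1]

```text
time_s: 12.95
ee_pos: [0.5049, 0.0007, 0.1983]
eef_rot: [-3.142, -0.0, 1.754]
force: [-0.5, -0.5, -1.8]
grip_width: 0.0134
grip_force: 55.0
```

```bash
python3 st.py 0.504 0 0.145 100.6
python3 - <<'E'
from h import *
import pickle
b=ctrl.camera("side");a=ctrl.camera("scene");w=ctrl.camera("wrist");m=ctrl.camera_model("wrist")
cv2.imwrite("pics/side6.png",b);cv2.imwrite("pics/scene6.png",a);cv2.imwrite("pics/w6.png",w);pickle.dump(m,open("w6.pkl","wb"))
c=np.hstack([cv2.resize(b[170:310,290:430],(390,390)),cv2.resize(w[0:400,120:520],(400,390))])
cv2.imwrite("pics/c6.png",c)
E
```

```text
t 12.95 pos [0.5049 0.0007 0.1983] rot [-1.8000e+02 -1.0000e-02  1.0051e+02] F [-0.5 -0.5 -1.8] M [ 0.03 -0.03 -0.06] w 0.0134 gf 55.0
tool shift [-0.0005 -0.0011  0.0533] turn z -0.09
```

View pics/c6.png

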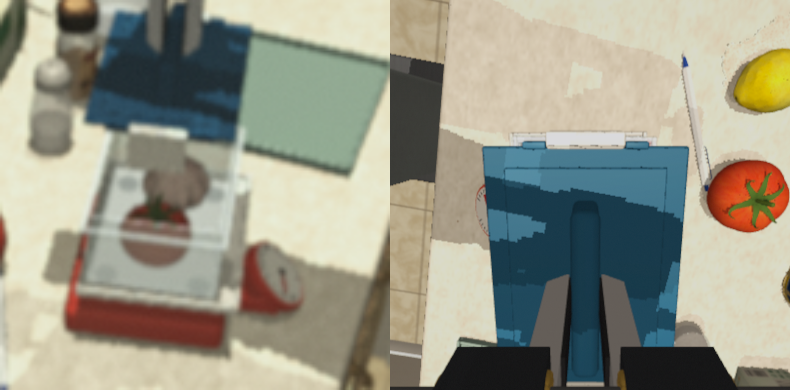

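c6 shows the lid level in the gripper, with its far plate corners at about (215,151) and (426,153) in wrist pixels. The tub's far bead line runs from (245,135) to (395,135) behind it. I check the alignment with numbers.

Run:
```python
from h import *
from fit import rect
import pickle
m=pickle.load(open("w6.pkl","rb"))
t=[.504,-.0005,.1855]
print("bead far",proj(m,rect([*t,.103],.11,.15))[:2].round(1),proj(m,rect([*t,.113],.11,.15))[:2].round(1))
print("edge far",proj(m,rect([*t,.118],.10,.14))[:2].round(1))
yaw=np.radians(10.5)
for d in(.016,.01,.02):print("lid far",d,proj(m,rect([.5049,.0007,yaw,.1983+d],.106,.146))[:2].round(1))
w=cv2.imread("pics/w6.png");g=cv2.cvtColor(w,6).astype(int);hsv=cv2.cvtColor(w,40)
for r in (133,135,137,139,142,146):print(r,[int(x) for x in g[r,232:412:4]])
b=cv2.inRange(hsv,(95,90,30),(115,255,255))
for r in(152,156,160,170,200):
  x=np.where(b[r,150:500])[0]+150;print(r,x.min(),x.max())
```

```text
bead far [[244.3 140.3]
 [385.  140.4]] [[242.  140.6]
 [387.4 140.8]]
edge far [[247.8 147.8]
 [381.5 147.9]]
lid far 0.016 [[211.9 148.4]
 [422.4 149.1]]
lid far 0.01 [[214.9 147.8]
 [419.3 148.5]]
lid far 0.02 [[209.8 148.8]
 [424.6 149.5]]
133 [199, 199, 197, 203, 205, 203, 204, 197, 195, 200, 199, 198, 186, 183, 185, 184, 184, 179, 187, 186, 185, 182, 180, 184, 190, 189, 190, 185, 190, 188, 196, 201, 195, 193, 197, 199, 198, 201, 202, 201, 210, 213, 212, 194, 198]
135 [200, 199, 194, 184, 188, 185, 188, 184, 182, 186, 181, 195, 201, 201, 201, 200, 201, 201, 198, 195, 192, 202, 203, 192, 202, 188, 192, 198, 203, 193, 195, 185, 185, 187, 188, 168, 185, 199, 201, 201, 212, 215, 212, 196, 198]
137 [208, 201, 207, 205, 206, 211, 211, 204, 213, 213, 205, 211, 218, 218, 218, 218, 218, 218, 218, 218, 218, 218, 218, 218, 218, 218, 218, 218, 218, 218, 218, 206, 214, 213, 213, 171, 195, 200, 201, 200, 213, 215, 212, 197, 199]
139 [208, 204, 212, 194, 196, 198, 203, 196, 194, 199, 197, 208, 218, 218, 218, 218, 218, 218, 218, 218, 218, 218, 218, 218, 218, 218, 218, 218, 218, 218, 218, 175, 177, 179, 191, 155, 196, 194, 191, 200, 214, 216, 211, 197, 199]
142 [215, 204, 210, 214, 218, 218, 209, 207, 209, 209, 209, 207, 218, 218, 218, 218, 218, 218, 218, 218, 218, 218, 218, 218, 218, 218, 218, 218, 218, 218, 218, 205, 211, 209, 212, 207, 215, 216, 216, 212, 214, 215, 210, 198, 201]
146 [216, 216, 209, 209, 190, 131, 113, 108, 118, 120, 122, 193, 218, 218, 218, 218, 218, 218, 217, 217, 218, 218, 218, 218, 218, 218, 218, 218, 218, 218, 218, 78, 108, 102, 101, 103, 100, 172, 213, 215, 215, 214, 213, 204, 203]
152 213 418
156 213 417
160 213 417
170 214 416
200 216 414
```

The wrist picture agrees with the fits to within about 1 mm, so I descend and feel for contact.

Call:
play_rows:
  commands:
    - [0,0,0.01,0,0,0,1]
    - [0,0,0.015,0,0,0,1]
    - [0,0,0.015,0,0,0,1]
    - [0,0,0.008,0,0,0,1]
    - [0,0,0.003,0,0,0,1]
    - [0,0,0,0,0,0,1]
    - [0,0,0,0,0,0,1]

```text
time_s: 13.68
ee_pos: [0.5053, 0.0002, 0.1477]
eef_rot: [3.141, 0.0, 1.756]
force: [1.0, 0.0, -1.4]
grip_width: 0.0131
grip_force: 55.0
```

```bash
python3 st.py 0.5049 0.0007 0.13 100.6
```

```text
t 13.68 pos [5.053e-01 2.000e-04 1.477e-01] rot [1.7997e+02 1.0000e-02 1.0061e+02] F [ 1.   0.  -1.4] M [-0.03 -0.02  0.01] w 0.0131 gf 55.0
tool shift [ 0.0005 -0.0003  0.0177] turn z 0.01
```

Call:
play_rows:
  commands:
    - [0,0,0.003,0,0,0,1]
    - [0,0,0.003,0,0,0,1]
    - [0,0,0,0,0,0,1]

```text
time_s: 13.93
ee_pos: [0.5049, 0.0001, 0.1409]
eef_rot: [-3.141, -0.0, 1.756]
force: [-0.5, 0.4, -2.1]
grip_width: 0.0134
grip_force: 55.0
```

Call:
play_rows:
  commands:
    - [0,0,0.002,0,0,0,1]
    - [0,0,0.002,0,0,0,1]
    - [0,0,0,0,0,0,1]

```text
time_s: 14.18
ee_pos: [0.5049, 0.0001, 0.1369]
eef_rot: [-3.141, -0.0, 1.756]
force: [0.3, -0.2, -1.9]
grip_width: 0.0138
grip_force: 55.0
```

Call:
play_rows:
  commands:
    - [0,0,0.002,0,0,0,1]
    - [0,0,0.002,0,0,0,1]
    - [0,0,0,0,0,0,1]

```text
time_s: 14.43
ee_pos: [0.5048, 0.0001, 0.1328]
eef_rot: [-3.141, -0.0, 1.756]
force: [-0.8, -0.2, -1.5]
grip_width: 0.0132
grip_force: 55.0
```

Call:
play_rows:
  commands:
    - [0,0,0.002,0,0,0,1]
    - [0,0,0.002,0,0,0,1]
    - [0,0,0,0,0,0,1]

```text
time_s: 14.68
ee_pos: [0.5049, 0.0002, 0.1289]
eef_rot: [-3.141, -0.0, 1.756]
force: [-0.4, 1.9, -0.7]
grip_width: 0.0133
grip_force: 55.0
```

Call:
play_rows:
  commands:
    - [0,0,0.002,0,0,0,1]
    - [0,0,0.002,0,0,0,1]
    - [0,0,0,0,0,0,1]

```text
time_s: 14.93
ee_pos: [0.5051, 0.0002, 0.1251]
eef_rot: [3.141, -0.0, 1.756]
force: [0.7, 1.6, 1.4]
grip_width: 0.0137
grip_force: 55.0
```

Call:
play_rows:
  commands:
    - [0,0,0.002,0,0,0,1]
    - [0,0,0.002,0,0,0,1]
    - [0,0,0,0,0,0,1]

```text
time_s: 15.18
ee_pos: [0.5052, 0.0, 0.1212]
eef_rot: [3.141, 0.0, 1.756]
force: [0.4, 1.5, 4.1]
grip_width: 0.0136
grip_force: 55.0
```

Call:
play_rows:
  commands:
    - [0,0,0.002,0,0,0,1]
    - [0,0,0.002,0,0,0,1]
    - [0,0,0,0,0,0,1]

```text
time_s: 15.43
ee_pos: [0.5054, 0.0, 0.1175]
eef_rot: [3.141, 0.0, 1.756]
force: [0.7, 0.9, 6.2]
grip_width: 0.0131
grip_force: 55.0
```

Call:
play_rows:
  commands:
    - [0,0,0.002,0,0,0,1]
    - [0,0,0.002,0,0,0,1]
    - [0,0,0,0,0,0,1]

```text
time_s: 15.68
ee_pos: [0.5056, -0.0, 0.1138]
eef_rot: [3.14, 0.001, 1.756]
force: [-0.2, 1.4, 8.9]
grip_width: 0.0134
grip_force: 55.0
```

Call:
play_rows:
  commands:
    - [0,0,0.002,0,0,0,1]
    - [0,0,0.001,0,0,0,1]
    - [0,0,0,0,0,0,1]

```text
time_s: 15.93
ee_pos: [0.5057, -0.0001, 0.1112]
eef_rot: [3.14, 0.001, 1.756]
force: [-0.0, 0.2, 12.0]
grip_width: 0.0134
grip_force: 55.0
```

Call:
play_rows:
  commands:
    - [0,0,0.001,0,0,0,1]
    - [0,0,0.001,0,0,0,1]
    - [0,0,0,0,0,0,1]

```text
time_s: 16.18
ee_pos: [0.5059, -0.0001, 0.1094]
eef_rot: [3.139, 0.001, 1.756]
force: [-0.6, 0.7, 12.8]
grip_width: 0.0134
grip_force: 55.0
```

```bash
python3 st.py 0.5049 0 0.10 100.6
```

```text
t 16.18 pos [ 5.059e-01 -1.000e-04  1.094e-01] rot [1.7986e+02 5.0000e-02 1.0060e+02] F [-0.6  0.7 12.8] M [ 0.16  0.21 -0.02] w 0.0134 gf 55.0
tool shift [ 0.0003 -0.001   0.0094] turn z -0.0
```

Call:
play_rows:
  commands:
    - [0,0,0.001,0,0,0,1]
    - [0,0,0.001,0,0,0,1]

```text
time_s: 16.35
ee_pos: [0.506, -0.0001, 0.1077]
eef_rot: [3.139, 0.001, 1.756]
force: [-0.5, 1.1, 14.9]
grip_width: 0.0134
grip_force: 55.0
```

Call:
play_rows:
  commands:
    - [0,0,0.001,0,0,0,1]
    - [0,0,0.001,0,0,0,1]

```text
time_s: 16.52
ee_pos: [0.5061, -0.0002, 0.1058]
eef_rot: [3.139, 0.001, 1.756]
force: [-0.5, -1.2, 14.3]
grip_width: 0.0131
grip_force: 55.0
```

Call:
play_rows:
  commands:
    - [0,0,0.001,0,0,0,1]
    - [0,0,0.001,0,0,0,1]

```text
time_s: 16.68
ee_pos: [0.506, 0.0001, 0.1035]
eef_rot: [3.139, 0.001, 1.756]
force: [-0.1, 4.9, 14.7]
grip_width: 0.0133
grip_force: 55.0
```

Call:
play_rows:
  commands:
    - [0,0,0.001,0,0,0,1]
    - [0,0,0,0,0,0,1]

```text
time_s: 16.85
ee_pos: [0.506, 0.0003, 0.1025]
eef_rot: [3.139, 0.0, 1.756]
force: [-1.5, 3.2, 14.3]
grip_width: 0.0135
grip_force: 55.0
```

Call:
play_rows:
  commands:
    - [0,0,0.001,0,0,0,1]
    - [0,0,0,0,0,0,1]

```text
time_s: 17.02
ee_pos: [0.5058, 0.0006, 0.1014]
eef_rot: [3.139, -0.0, 1.756]
force: [-1.5, 8.1, 13.4]
grip_width: 0.0132
grip_force: 55.0
```

```bash
python3 st.py 0.5049 0 0.10 100.6
```

```text
t 17.02 pos [0.5058 0.0006 0.1014] rot [ 1.7985e+02 -1.0000e-02  1.0061e+02] F [-1.5  8.1 13.4] M [1.13 0.2  0.01] w 0.0132 gf 55.0
tool shift [-0.0005 -0.001   0.0014] turn z 0.01
```

Call:
play_rows:
  commands:
    - [0,0,0.001,0,0,0,1]
    - [0,0,0,0,0,0,1]

```text
time_s: 17.18
ee_pos: [0.5058, 0.0008, 0.1004]
eef_rot: [3.139, -0.0, 1.756]
force: [-1.5, 8.4, 13.7]
grip_width: 0.0133
grip_force: 55.0
```

Call:
play_rows:
  commands:
    - [0,0,0.001,0,0,0,1]
    - [0,0,0,0,0,0,1]

```text
time_s: 17.35
ee_pos: [0.5058, 0.0008, 0.0995]
eef_rot: [3.139, -0.0, 1.756]
force: [-3.5, 6.9, 14.8]
grip_width: 0.0136
grip_force: 55.0
```

Call:
play_rows:
  commands:
    - [0.001,0,0,0,0,0,1]
    - [0,0,0,0,0,0,1]

```text
time_s: 17.52
ee_pos: [0.5059, 0.001, 0.0998]
eef_rot: [3.139, 0.001, 1.756]
force: [-1.9, 2.2, 15.6]
grip_width: 0.0129
grip_force: 55.0
```

Call:
play_rows:
  commands:
    - [0,0,0.001,0,0,0,1]
    - [0,0,0.001,0,0,0,1]

```text
time_s: 17.68
ee_pos: [0.5059, 0.001, 0.0979]
eef_rot: [3.139, 0.001, 1.756]
force: [-3.1, 1.2, 18.8]
grip_width: 0.0132
grip_force: 55.0
```

```bash
python3 st.py 0.5049 0 0.10 100.6
```

```text
t 17.68 pos [0.5059 0.001  0.0979] rot [1.7983e+02 6.0000e-02 1.0061e+02] F [-3.1  1.2 18.8] M [-0.01  0.5   0.03] w 0.0132 gf 55.0
tool shift [-0.0008 -0.0011 -0.0021] turn z 0.01
```

Call:
play_rows:
  commands:
    - [0,0,-0.001,0,0,0,1]
    - [0,0,0,0,0,0,1]

```text
time_s: 17.85
ee_pos: [0.5059, 0.001, 0.0989]
eef_rot: [3.139, 0.001, 1.756]
force: [-1.2, 1.5, 16.8]
grip_width: 0.0131
grip_force: 55.0
```

```bash
cat > pan.py <<'E'
from h import *
import sys
b=ctrl.camera("side");n=sys.argv[1];cv2.imwrite(f"pics/side{n}.png",b);cv2.imwrite(f"pics/scene{n}.png",ctrl.camera("scene"))
a=cv2.imread("pics/side6.png")
s=ctrl.camera_model("side")
for z in(.054,.044,.034):print("pan front pt",z,proj(s,[[.49,.084,z]])[0].round(1))
for u in(325,340,355,365):
    print(u,"before");print([tuple(int(q) for q in a[v,u]) for v in range(262,296,2)]);print("now");print([tuple(int(q) for q in b[v,u]) for v in range(262,296,2)])
E
python3 st.py; python3 pan.py 7
```

```text
t 17.85 pos [0.5059 0.001  0.0989] rot [1.7984e+02 6.0000e-02 1.0061e+02] F [-1.2  1.5 16.8] M [-0.01  0.33 -0.01] w 0.0131 gf 55.0
pan front pt 0.054 [341.7 280.3]
pan front pt 0.044 [341.5 283.7]
pan front pt 0.034 [341.3 287. ]
325 before
[(165, 177, 172), (166, 178, 173), (156, 167, 161), (151, 162, 156), (152, 162, 156), (132, 147, 147), (163, 182, 182), (98, 113, 126), (42, 52, 102), (39, 49, 104), (43, 52, 119), (42, 52, 116), (40, 51, 110), (42, 52, 107), (70, 85, 102), (109, 130, 137), (176, 206, 213)]
now
[(166, 178, 171), (170, 181, 175), (172, 185, 179), (174, 185, 180), (169, 180, 175), (160, 171, 165), (160, 171, 166), (137, 149, 146), (162, 182, 183), (147, 166, 169), (72, 86, 129), (44, 55, 122), (42, 51, 114), (41, 52, 111), (75, 91, 108), (116, 137, 143), (184, 212, 220)]
340 before
[(79, 92, 114), (124, 136, 142), (164, 176, 170), (165, 176, 171), (166, 177, 171), (160, 172, 166), (138, 153, 152), (168, 185, 185), (93, 107, 124), (39, 48, 100), (39, 48, 105), (42, 53, 120), (38, 49, 113), (39, 49, 109), (39, 50, 105), (70, 86, 101), (103, 124, 131)]
now
[(119, 136,
[... 710 characters left out ...]
, (148, 162, 158), (177, 193, 193), (134, 150, 153), (62, 73, 123), (43, 52, 121), (41, 50, 114), (40, 51, 110), (77, 92, 107)]
365 before
[(163, 175, 171), (165, 177, 172), (164, 176, 170), (165, 175, 169), (162, 174, 166), (156, 167, 160), (161, 172, 166), (151, 164, 159), (167, 184, 184), (136, 152, 156), (64, 76, 109), (35, 44, 101), (40, 51, 112), (43, 52, 121), (39, 48, 111), (37, 46, 107), (49, 61, 102)]
now
[(192, 203, 195), (190, 200, 192), (172, 183, 177), (172, 185, 178), (170, 182, 176), (171, 183, 177), (172, 184, 177), (171, 183, 176), (165, 176, 169), (170, 181, 174), (154, 169, 167), (171, 190, 191), (108, 125, 140), (50, 61, 126), (41, 51, 117), (40, 49, 113), (52, 64, 106)]
```

The pan sank about 14 mm while the tool travelled about 31 mm, so the lid moved 14 mm or more onto the tub, which means it is home. Next a gentle lift test, watching force and moment.

Call:
play_rows:
  commands:
    - [0,0,-0.003,0,0,0,1]
    - [0,0,-0.003,0,0,0,1]
    - [0,0,-0.003,0,0,0,1]
    - [0,0,-0.003,0,0,0,1]
    - [0,0,0,0,0,0,1]

```text
time_s: 18.37
ee_pos: [0.5053, 0.0009, 0.1099]
eef_rot: [3.14, 0.001, 1.756]
force: [1.7, 0.9, 3.3]
grip_width: 0.0135
grip_force: 55.0
```

```bash
python3 st.py
```

```text
t 18.37 pos [0.5053 0.0009 0.1099] rot [1.7993e+02 4.0000e-02 1.0061e+02] F [1.7 0.9 3.3] M [-0.19 -0.44  0.01] w 0.0135 gf 55.0
```

Call:
play_rows:
  commands:
    - [0,0,-0.002,0,0,0,1]
    - [0,0,-0.002,0,0,0,1]
    - [0,0,-0.002,0,0,0,1]
    - [0,0,0,0,0,0,1]

```text
time_s: 18.7
ee_pos: [0.5044, 0.001, 0.115]
eef_rot: [-3.14, -0.0, 1.756]
force: [-0.2, -0.9, -1.9]
grip_width: 0.0137
grip_force: 55.0
```

```bash
python3 st.py
```

```text
t 18.7 pos [0.5044 0.001  0.115 ] rot [-1.7993e+02 -1.0000e-02  1.0059e+02] F [-0.2 -0.9 -1.9] M [-0.4  -0.08  0.06] w 0.0137 gf 55.0
```

Call:
play_rows:
  commands:
    - [0,0,-0.002,0,0,0,1]
    - [0,0,-0.002,0,0,0,1]
    - [0,0,-0.002,0,0,0,1]
    - [0,0,0,0,0,0,1]
    - [0,0,0,0,0,0,1]

```text
time_s: 19.12
ee_pos: [0.5046, 0.0012, 0.121]
eef_rot: [-3.141, -0.0, 1.756]
force: [-0.7, -0.2, -6.2]
grip_width: 0.0133
grip_force: 55.0
```

```bash
python3 st.py
```

```text
t 19.12 pos [0.5046 0.0012 0.121 ] rot [-1.7997e+02 -2.0000e-02  1.0060e+02] F [-0.7 -0.2 -6.2] M [-0.03  0.02 -0.01] w 0.0133 gf 55.0
```

The full box weight (about 6.2 N) hangs on the handle with almost no moment, so I lift and carry gently.

Call:
play_rows:
  commands:
    - [0,0,-0.004,0,0,0,1]
    - [0,0,-0.006,0,0,0,1]
    - [0,0,-0.008,0,0,0,1]
    - [0,0,-0.008,0,0,0,1]
    - [0,0,-0.006,0,0,0,1]
    - [0,0,-0.003,0,0,0,1]
    - [0,0,0,0,0,0,1]
    - [0,0,0,0,0,0,1]

```text
time_s: 19.78
ee_pos: [0.5048, 0.0011, 0.1563]
eef_rot: [3.142, 0.0, 1.756]
force: [-0.5, -0.3, -6.0]
grip_width: 0.0134
grip_force: 55.0
```

```bash
python3 st.py 0.458 -0.291 0.15 89.3
```

```text
t 19.78 pos [0.5048 0.0011 0.1563] rot [180.    0.  100.6] F [-0.5 -0.3 -6. ] M [-0.04 -0.03 -0.  ] w 0.0134 gf 55.0
tool shift [-0.2785 -0.0997  0.0063] turn z 11.3
```

Call:
play_rows:
  commands:
    - [-0.006,-0.002,0,0,0,0,1]
    - [-0.011,-0.004,0,0,0,0,1]
    - [-0.016,-0.006,0,0,0,0,1]
    - [-0.02,-0.007,0,0,0,0,1]
    - [-0.022,-0.008,0,0,0,0,1]
    - [-0.022,-0.008,0,0,0,0,1]
    - [-0.022,-0.008,0,0,0,0,1]
    - [-0.022,-0.008,0,0,0,0,1]
    - [-0.022,-0.008,0,0,0,0,1]
    - [-0.022,-0.008,0,0,0,0,1]
    - [-0.022,-0.008,0,0,0,0,1]
    - [-0.02,-0.007,0,0,0,0,1]
    - [-0.019,-0.007,0,0,0,0,1]
    - [-0.016,-0.006,0,0,0,0,1]
    - [-0.011,-0.003,0,0,0,0,1]
    - [-0.005,-0.0017,0,0,0,0,1]
    - [0,0,0,0,0,0,1]

```text
time_s: 21.2
ee_pos: [0.4575, -0.2914, 0.156]
eef_rot: [-3.141, -0.0, 1.755]
force: [0.6, 0.9, -6.0]
grip_width: 0.0134
grip_force: 55.0
```

Call:
play_rows:
  commands:
    - [0,0,0,0,0,1,1]
    - [0,0,0,0,0,2,1]
    - [0,0,0,0,0,2.6,1]
    - [0,0,0,0,0,2.6,1]
    - [0,0,0,0,0,2,1]
    - [0,0,0,0,0,1.1,1]
    - [0,0,0,0,0,0,1]
    - [0,0,0,0,0,0,1]

```text
time_s: 21.87
ee_pos: [0.4581, -0.29, 0.1563]
eef_rot: [3.142, -0.0, 1.56]
force: [-0.3, -0.3, -5.2]
grip_width: 0.0138
grip_force: 55.0
```

```bash
python3 st.py 0.458 -0.291 0.065 89.3
python3 - <<'E'
from h import *
from fit import rect
b=ctrl.camera("side");a=ctrl.camera("scene")
cv2.imwrite("pics/side9.png",b);cv2.imwrite("pics/scene9.png",a);s=ctrl.camera_model("side")
hsv=cv2.cvtColor(b,40);k=cv2.inRange(hsv,(95,90,30),(118,255,255));k[:140]=0;k[250:]=0;k[:,:330]=0
n,l,st,c=cv2.connectedComponentsWithStats(k);i=1+np.argmax(st[1:,4]);print("blue side",st[i],c[i])
print("expected plate corners",proj(s,rect([.458,-.291,0,.170],.106,.146)).round().tolist())
p=cv2.findContours((l==i).astype(np.uint8),0,2)[0][0];print(cv2.approxPolyDP(p,3,True).reshape(-1,2).tolist())
print("tray side corners",proj(s,rect([.4585,-.291,-.012,.011],.15,.19)).round().tolist())
E
```

```text
t 21.87 pos [ 0.4581 -0.29    0.1563] rot [180.    -0.    89.37] F [-0.3 -0.3 -5.2] M [-0.08 -0.01  0.04] w 0.0138 gf 55.0
tool shift [-0.001  -0.0001  0.0913] turn z 0.07
blue side [377 140  42  29 410] [397.54634146 155.21707317]
expected plate corners [[419.0, 170.0], [375.0, 161.0], [390.0, 134.0], [430.0, 142.0]]
[[377, 159], [418, 167], [411, 162], [417, 156], [403, 155], [401, 162], [384, 153], [391, 146], [399, 146], [403, 151], [405, 145], [399, 146], [396, 140], [389, 140]]
tray side corners [[416.0, 230.0], [359.0, 217.0], [379.0, 180.0], [431.0, 191.0]]
```

Call:
play_rows:
  commands:
    - [0,0,0.006,0,0,0,1]
    - [0,0,0.01,0,0,0,1]
    - [0,0,0.012,0,0,0,1]
    - [0,0,0.012,0,0,0,1]
    - [0,0,0.012,0,0,0,1]
    - [0,0,0.01,0,0,0,1]
    - [0,0,0.008,0,0,0,1]
    - [0,0,0.005,0,0,0,1]
    - [0,0,0.003,0,0,0,1]
    - [0,0,0.002,0,0,0,1]
    - [0,0,0,0,0,0,1]
    - [0,0,0,0,0,0,1]

```text
time_s: 22.97
ee_pos: [0.4581, -0.2906, 0.0766]
eef_rot: [3.141, 0.0, 1.559]
force: [0.0, 0.5, -5.6]
grip_width: 0.0132
grip_force: 55.0
```

Call:
play_rows:
  commands:
    - [0,0,0.001,0,0,0,1]
    - [0,0,0.001,0,0,0,1]
    - [0,0,0.001,0,0,0,1]
    - [0,0,0.001,0,0,0,1]
    - [0,0,0.001,0,0,0,1]
    - [0,0,0,0,0,0,1]

```text
time_s: 23.47
ee_pos: [0.4579, -0.2904, 0.071]
eef_rot: [-3.141, -0.0, 1.559]
force: [-0.1, 0.6, -5.9]
grip_width: 0.0134
grip_force: 55.0
```

Call:
play_rows:
  commands:
    - [0,0,0.001,0,0,0,1]
    - [0,0,0.001,0,0,0,1]
    - [0,0,0.001,0,0,0,1]
    - [0,0,0,0,0,0,1]

```text
time_s: 23.8
ee_pos: [0.4579, -0.2905, 0.068]
eef_rot: [-3.141, -0.0, 1.559]
force: [-0.3, 0.8, -6.4]
grip_width: 0.0135
grip_force: 55.0
```

Call:
play_rows:
  commands:
    - [0,0,0.001,0,0,0,1]
    - [0,0,0.001,0,0,0,1]
    - [0,0,0.001,0,0,0,1]
    - [0,0,0,0,0,0,1]

```text
time_s: 24.13
ee_pos: [0.458, -0.2905, 0.0652]
eef_rot: [3.142, 0.0, 1.559]
force: [0.3, -0.3, -6.0]
grip_width: 0.0132
grip_force: 55.0
```

Call:
play_rows:
  commands:
    - [0,0,0.001,0,0,0,1]
    - [0,0,0.001,0,0,0,1]
    - [0,0,0,0,0,0,1]

```text
time_s: 24.38
ee_pos: [0.4581, -0.2905, 0.0634]
eef_rot: [3.141, 0.0, 1.559]
force: [0.3, 0.4, -2.1]
grip_width: 0.0133
grip_force: 55.0
```

Call:
play_rows:
  commands:
    - [0,0,0.001,0,0,0,1]
    - [0,0,0,0,0,0,1]

```text
time_s: 24.55
ee_pos: [0.4583, -0.2905, 0.0629]
eef_rot: [3.141, 0.0, 1.559]
force: [-1.6, 2.9, 3.9]
grip_width: 0.0131
grip_force: 55.0
```

Call:
play_rows:
  commands:
    - [0,0,-0.0007,0,0,0,1]
    - [0,0,0,0,0,0,1]

```text
time_s: 24.72
ee_pos: [0.4582, -0.2905, 0.0633]
eef_rot: [3.141, 0.0, 1.559]
force: [-0.1, 3.7, 2.6]
grip_width: 0.0131
grip_force: 55.0
```

Call:
play_rows:
  commands:
    - [0,0,0,0,0,0,0.5]
    - [0,0,0,0,0,0,0.3]
    - [0,0,0,0,0,0,0.2]
    - [0,0,0,0,0,0,0.2]
    - [0,0,0,0,0,0,0.2]
    - [0,0,0,0,0,0,0.2]

```text
time_s: 25.22
ee_pos: [0.4579, -0.2906, 0.0629]
eef_rot: [-3.142, 0.0, 1.559]
force: [0.0, 0.3, -0.9]
grip_width: 0.0373
grip_force: 0.0
```

Call:
play_rows:
  commands:
    - [0,0,-0.005,0,0,0,0.2]
    - [0,0,-0.015,0,0,0,0.2]
    - [0,0,-0.025,0,0,0,0.2]
    - [0,0,-0.03,0,0,0,0.2]
    - [0,0,-0.03,0,0,0,0.2]
    - [0.02,0,-0.03,0,0,0,0.2]
    - [0.03,0,-0.01,0,0,0,0.2]
    - [0.03,0,0,0,0,0,0.2]
    - [0,0,0,0,0,0,0.2]
    - [0,0,0,0,0,0,0.2]

```text
time_s: 26.05
ee_pos: [0.4591, -0.2097, 0.2087]
eef_rot: [3.141, 0.001, 1.561]
force: [0.5, 0.6, 0.1]
grip_width: 0.0371
grip_force: 0.0
```

```bash
python3 st.py
python3 - <<'E'
from h import *
from fit import rect,fit
b=ctrl.camera("side");w=ctrl.camera("wrist");m=ctrl.camera_model("wrist");s=ctrl.camera_model("side")
cv2.imwrite("pics/w10.png",w);cv2.imwrite("pics/side10.png",b);c=ctrl.camera("scene");cv2.imwrite("pics/scene10.png",c)
for n,im,mm,cut in(("side",b,s,(150,260,330,460)),("scene",c,ctrl.camera_model("scene"),(270,420,280,430))):
  k=cv2.inRange(cv2.cvtColor(im,40),(95,90,30),(118,255,255));M=np.zeros_like(k);M[cut[0]:cut[1],cut[2]:cut[3]]=1;k*=M
  n_,l,st,ct=cv2.connectedComponentsWithStats(k);i=1+np.argmax(st[1:,4])
  p=cv2.findContours((l==i).astype(np.uint8),0,2)[0][0];h=cv2.convexHull(p)
  print(n,st[i],cv2.approxPolyDP(h,3,True).reshape(-1,2).tolist())
  for z in(.078,.085):print(" expected",z,proj(mm,rect([.458,-.2905,-.012,z],.106,.146)).round().tolist())
E
```

```text
t 26.05 pos [ 0.4591 -0.2097  0.2087] rot [1.7995e+02 3.0000e-02 8.9410e+01] F [0.5 0.6 0.1] M [-0.05 -0.05 -0.01] w 0.0371 gf 0.0
side [375 166  49  36 989] [[423, 175], [411, 201], [375, 193], [388, 167], [405, 166]]
 expected 0.078 [[413.0, 202.0], [372.0, 193.0], [387.0, 165.0], [425.0, 173.0]]
 expected 0.085 [[413.0, 200.0], [372.0, 190.0], [387.0, 163.0], [426.0, 171.0]]
scene [ 316  304   84   60 2542] [[354, 304], [399, 342], [356, 363], [316, 320]]
 expected 0.078 [[314.0, 319.0], [355.0, 302.0], [400.0, 342.0], [355.0, 363.0]]
 expected 0.085 [[314.0, 317.0], [356.0, 300.0], [400.0, 339.0], [355.0, 360.0]]
```

All four lid corners match a home-seated, level lid (plate top at 78 mm) inside the tray, in both cameras.

```bash
python3 -c "
from station import ctrl
print(ctrl.hand_in())"
```

```text
the job is handed in; nothing more can be done
None
```

The lid is on and the closed box stands level in the fridge tray, handed in at about 26 s with about 20 N of push at most; both clips read as snapped from forces and lid height rather than seen up close, and one first grasp closed on nothing.

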